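Clear the tube mixer's hold-down plate, unlatch it from its ball stud and hold it open

TASK

I need the tubes out of the tube mixer, but a forceps and a marker were left lying on its hold-down plate: lay each one flat inside the metal tray that already holds one of its kind, without dropping it from a height. Then pull the latch tab at the front of the mixer sideways against its spring, away from the ball coupling, lift the plate by the tab until the tab is at least 7 cm higher than it was, and finish still gripping it and holding the plate up, because it falls shut if let go. Leave the jar, the dropper bottle and the vial near the trays where they are.

Things in the scene. Friction and masses are not known exactly. Their poses are not given: they have to be found in the camera images.
- mixer: Tube mixer fixed on the bench: white housing 205 x 150 x 46 mm, black knob on its front, tubes standing on it under a dark grey hold-down plate. Origin on the bench below the middle of the tubes. z up, x from the front to the hinge at the back, y along the hinge. The shut plate is level, x -62 to 64 mm, y -75 to 75 mm, its top at z = 150 mm.
- ball (a point): Centre of the ball, 18 mm across, on a steel post at the mixer's front (x = -95, y = 0, z = 136 mm in its frame). A steel tongue 34 mm wide, fixed to the plate, runs forward to x = -116 mm; its socket (top at z = 157 mm) covers the ball, and the sprung latch's fork grips under the ball.
- latch_tab (a point): Grip point of the latch's pull tab, a steel tab with a round top upright beside the ball coupling: 8 mm thick along the mixer's y, 26 mm wide along x, 14 mm above to 41 mm below this point. At the start at x = -95, y = 73, z = 163.5 mm of the mixer. Free: 50 mm towards the coupling (a rod and bar cross 25 mm or more below this point), 20 mm to the plate's edge. Moves with latch and plate.
- latch (a joint): Travel of the latch, m: 0 latched; grows as the tab is pulled along the mixer's +y, away from the coupling. A spring pulls back, 4.5 N at 0, 9.5 N at 0.014. Clear of the ball from 0.013 on; stops at 0.016. Once the plate has risen 20 mm it may spring back.
- clamp_plate (a joint): Angle of the hold-down plate, rad: 0 is shut and level, grows as its front rises; 0.42 raises the tab by 68 mm, 0.50 by 80 mm; it stops at 0.9 and always falls shut if let go. While latched it can rise by no more than 0.02.
- clamp_hinge (a point): Middle of the plate's hinge axis, which runs along the mixer's y: at x = 76, y = 0, z = 147 mm in the mixer's frame. The plate and latch weigh 0.34 kg together; lifting them at the tab takes about 2 N.
- forceps: Fine steel forceps, 105 mm long (own y), 13 mm wide (own x), 9 mm high, lying on the hold-down plate roughly along the mixer's y. Origin: underside, near the middle of the length. 18 g.
- marker: Marker pen, 135 mm long (own y), 17 mm wide, 16 mm high, lying on the hold-down plate roughly along the mixer's y. Origin: underside at the middle. 10 g.
- forceps_tray: Open dark metal tray fixed on the bench, 164 mm long (its y) by 96 mm (its x), walls 24 mm high and 3 mm thick, floor 3 mm thick; another, 130 mm long forceps already lies in it along its y, at x = +34 mm. Origin: centre of the underside. Room is left on the -x side: lay the new one along y at about x = -10 mm.
- marker_tray: A second dark metal tray, the same in size and axes, fixed on the bench; another marker already lies in it along its y, at x = +34 mm. Origin: centre of the underside.
- dropper: Small brown dropper bottle, 32 mm across, 96 mm high, standing loose. Origin: centre of its underside. Leave it alone.
- vial: Clear vial with a screw cap, 36 mm across the foot, 79 mm high, standing loose. Origin: centre of its underside. Leave it alone.
- jar: Specimen jar with a screw lid, 53 mm across, 65 mm high, standing loose in front of the microscope, left of the trays. Origin: centre of its underside. Leave it alone. The microscope is tall and overhangs the bench there: its eyepieces, 0.33 to 0.41 m up at y = 0.18 to 0.30, reach forward to x = 0.49.

How it is judged (in metres and radians):
On the way, in this order (a step that is already met when the one before it is completed fails the run):
1. the forceps lies released in the forceps tray and the marker in the marker tray (x of forceps in the frame of forceps_tray between -0.042 and 0.042 m and y of forceps in the frame of forceps_tray between -0.032 and 0.032 m and z of forceps in the frame of forceps_tray between -0.005 and 0.032 m and angle between forceps's own y axis and vertical between 1.396 and 1.746 rad and contact force between the fingers and forceps below 0.2 N and linear speed of each of forceps, marker below 0.03 m/s and x of marker in the frame of marker_tray between -0.042 and 0.042 m and y of marker in the frame of marker_tray between -0.032 and 0.032 m and z of marker in the frame of marker_tray between -0.005 and 0.032 m and angle between marker's own y axis and vertical between 1.396 and 1.746 rad and contact force between the fingers and marker below 0.2 N), for 0.2 s.
2. the latch is pulled sideways clear of the ball (12 mm or more) while the plate is still down (value of joint latch above 0.012 m and value of joint clamp_plate below 0.06 rad), for 0.05 s.
3. the plate is lifted off the ball by more than 0.38 rad (value of joint clamp_plate above 0.38 rad), for 0.3 s.
At the end, for the whole second after the job is handed in: Plate open by more than 0.38 rad (tab raised 62 mm or more), at rest, fingers bearing on it (over 1 N). Forceps and marker released and at rest, each flat (within 10 degrees) in its tray, origin within 42 mm (tray x) and 32 mm (tray y) of the tray's middle (all of step 1 and value of joint clamp_plate above 0.38 rad and velocity of joint clamp_plate between -0.1 and 0.1 rad/s and contact force between the fingers and mixer above 1 N); the arm keeps its last pose, push and grip.
It fails at once if the plate is raised by more than 0.1 rad with the forceps or the marker still on it (value of joint clamp_plate above 0.1 rad and contact force between any of forceps, marker and mixer above 0.02 N).
It fails at once if the forceps or the marker falls freely at more than 1 m/s (about 5 cm) ((linear speed of forceps above 1 m/s and contact force between each of the arm, the fingers and forceps below 0.01 N) or (linear speed of marker above 1 m/s and contact force between each of the arm, the fingers and marker below 0.01 N)).
It fails at once if the jar, the dropper bottle or the vial is shifted by more than 30 mm (distance of any of jar, dropper, vial from where it was at the start of the episode above 0.03 m).
It also fails if it takes over 64 s, if anything falls off the work surface, if the arm or the gripper's body presses on something with over 40 N, if the wrist force passes 120 N, or if a joint passes its speed limit or range.

ROBOT

A 6-joint arm with a two-finger parallel gripper is mounted at the origin on a cart in front of the work surface, level with it; the furniture and walls round the work are solid. World frame = base frame: x ahead of the robot, y to its left, z up, the work surface at z = 0. Lengths are in mm, angles in rad, forces in N, time in s.
With the tool pointing down it reaches from about 350 to 800 mm from the base axis. Payload 7.3 kg.
Tool frame: the origin (TCP) lies at the very end of the fingers, on their centre line; the grasp point (between the pads) lies 19 mm behind it; z points along the fingers, y is the line along which they close (so a half turn about z gives the same grasp; the last joint's range is limited). The gripper opens to 85 mm and grips with 20 to 120 N. Pads are 22 mm wide; open, the fingers measure 114 mm over their backs; the gripper's body (76 mm by 85 mm) begins 54 mm behind the grasp point. The pads swing forward as they close: fully open they stand 13 mm farther back than shut.
Start: joints at [-1.302, 0.342, 1.524, -0, 1.275, -0.146], TCP at [211.602, -480.488, 231.322] pointing down, gripper open.
Joint ranges: [-2.53, 2.53], [-0.77, 2.02], [0.04, 2.7], [-1, 4.14], [0.28, 2.66], [-3.11, 3.11]. Speed limits (rad/s): [2.57, 2.57, 3.14, 3.14, 3.14, 3.14].

INTERFACE

Orientations are given as a unit quaternion [x, y, z, w].
In Python, from bench import manip, cams, workorder gives the robot as it stands.
- The arm moves only by the tool move_arm, never from a script. Its argument "moves" is a list of rows, each an object with "slide": the shift along the tool's x, y, z in mm, a list of three; "delta_rot": the turn, a rotation vector about the tool's x, y, z in rad, a list of three; "gripper": the finger opening in mm, from 0 to 85.4. In form: [{"slide": [x, y, z], "delta_rot": [rx, ry, rz], "gripper": gripper}, ...]. A call has 1 to 10 rows; each row shifts and turns the commanded pose from where the row before left it, along the tool's axes as they then stand; what a row does not reach is not made up. A row lasts 1/8 s, in which the tool goes at most 62.5 mm and 10.7 degrees, less where a joint would pass 70% of its speed; a pose out of reach is approached as far as the arm can. A call is refused whole if a number of a shift passes 62.5 or a number of a turn 0.188, either way. A call with a gripper value outside its range is refused whole. The fingers move at their own pace and stop on an object; "force" is the grip in N (left out, the last holds). Time passes only in rows, so rows that do not move let the fingers close. It gives the time, the measured TCP pose, the force, the opening and the grip force at its end, in the units of the state.
- manip.read_state(): the state, without advancing time (a new reading comes with each control period).
- cams.get_image(name): name is "scene" or "side" or "wrist"; returns a dict with "image" (400x640x3 uint8, blue, green, red), "depth" (400x640 float32, mm along the optical axis (not along the pixel's ray), 0 where there is no reading), "camera_matrix" (3x3 intrinsics, pixels), "k1" (the pictures are not rectified: a ray, as slopes to the right and down, at radius r is drawn at 1 + k1 r^2 times it, then the intrinsics apply), "T" (4x4, takes a point from camera to world coordinates); the wrist camera has in their place "tool_from_camera" (4x4, takes a point from camera to tool coordinates, whose origin is the TCP and whose axes are the flange's). Camera axes: x right, y down, z forward; pixel columns grow to the right and rows downward; lengths in mm; the calibration is good to about 2 mm. A picture is of the moment at which its call begins: read the wrist's pose just before it.
- workorder.sign_off(): hands the job in; it is judged then, once.
The state is a dict: "time_s": time; "q": joint angles; "joint_vel": joint speeds; "tau": joint torques, N m; "tool_pos": TCP position; "tcp_rot": TCP orientation; "contact_force": force on the tool from outside, world axes, zero at the start; "torque": the same for the moment, N m; "grip_width": finger opening in mm; "grip_force": force on a finger pad.
Only numpy, scipy, OpenCV 4.12 (cv2) and the standard library are available. Lean on these libraries where they do the work, as an engineer would, in place of code of your own. Each camera call takes 0.05 s, during which the arm holds its last target. There are 200 camera calls.

## Working session

There is one attempt and no reset: what is moved stays moved. The work goes in short steps, Python scripts to look and compute and a tool call to move; the robot and the scene stay as the last step left them, time stands still between calls to the robot, and variables do not carry over. Pictures are saved under pics/ and viewed, at most 13 in all, crops included, and the job is handed in when it is done.

Besides the shell and the picture viewer there is one more tool, called by a JSON object that holds its "api" and its "payload". move_arm: Moves the arm, as the interface text tells. Its arguments: {"type":"object","properties":{"moves":{"type":"array","items":{"type":"object","properties":{"slide":{"type":"array","items":{"type":"number"}},"delta_rot":{"type":"array","items":{"type":"number"}},"gripper":{"type":"number"}}}},"force":{"type":"number"}},"required":["moves"]}

```bash
mkdir -p pics; ls; cat > h.py <<'E'
import numpy as np, cv2, json
from bench import manip, cams, workorder
from scipy.spatial.transform import Rotation as R
def tool():
    s=manip.read_state(); T=np.eye(4); T[:3,:3]=R.from_quat(s["tcp_rot"]).as_matrix(); T[:3,3]=s["tool_pos"]; return T
def grab(name):
    W=tool(); d=cams.get_image(name)
    if name=="wrist": d["T"]=W@np.array(d["tool_from_camera"])
    d["T"]=np.array(d["T"]); d["K"]=np.array(d["camera_matrix"]); return d
def rays(d,uv):
    uv=np.asarray(uv,float).reshape(-1,2); K=d["K"]
    p=np.c_[(uv[:,0]-K[0,2])/K[0,0],(uv[:,1]-K[1,2])/K[1,1]]; q=p.copy()
    for _ in range(15): q=p/(1+d["k1"]*(q**2).sum(1,keepdims=True))
    return np.c_[q,np.ones(len(q))]
def onplane(d,uv,z):
    r=rays(d,uv)@d["T"][:3,:3].T; o=d["T"][:3,3]
    return o+r*((z-o[2])/r[:,2])[:,None]
def cloud(d):
    v,u=np.mgrid[:400,:640]; r=rays(d,np.c_[u.ravel(),v.ravel()])
    P=(r*d["depth"].reshape(-1,1))@d["T"][:3,:3].T+d["T"][:3,3]
    P[d["depth"].ravel()<=0]=np.nan
    return P.reshape(400,640,3)
E
python3 - <<'E'
from h import *
s=manip.read_state(); print({k:np.round(v,3).tolist() for k,v in s.items()})
for n in("scene","side"):
    d=grab(n); cv2.imwrite(f"pics/{n}0.png",d["image"]); print(n,np.round(d["T"],3).tolist(),d["K"].tolist(),d["k1"],(d["depth"]>0).mean())
    np.savez(f"{n}0.npz",**{k:d[k] for k in("image","depth","T","K","k1")})
E
```

```text
pics
{'time_s': 0.0, 'q': [-1.302, 0.343, 1.525, -0.0, 1.275, -0.146], 'joint_vel': [-0.0, -0.001, -0.001, 0.001, 0.002, -0.002], 'tau': [-0.001, -43.368, -24.601, -0.0, 0.008, -0.0], 'tool_pos': [211.489, -480.082, 230.632], 'tcp_rot': [0.979, 0.206, -0.0, -0.001], 'contact_force': [0.047, -1.249, 0.129], 'torque': [0.028, 0.04, -0.016], 'grip_force': 0.0, 'grip_width': 85.139}
scene [[-0.802, -0.34, 0.491, 12.015], [-0.597, 0.47, -0.65, 620.57], [-0.01, -0.814, -0.58, 784.23], [0.0, 0.0, 0.0, 1.0]] [[414.8485091814201, 0.0, 321.347184966121], [0.0, 414.8485091814201, 200.6302486525421], [0.0, 0.0, 1.0]] -0.01338174540983601 0.99576953125
side [[-0.997, -0.048, 0.058, 520.232], [-0.075, 0.611, -0.788, 881.206], [0.003, -0.791, -0.612, 870.08], [0.0, 0.0, 0.0, 1.0]] [[440.885852048268, 0.0, 321.89722902101954], [0.0, 440.885852048268, 198.30276221908784], [0.0, 0.0, 1.0]] 0.034297190928090256 0.996
```

View pics/scene0.png

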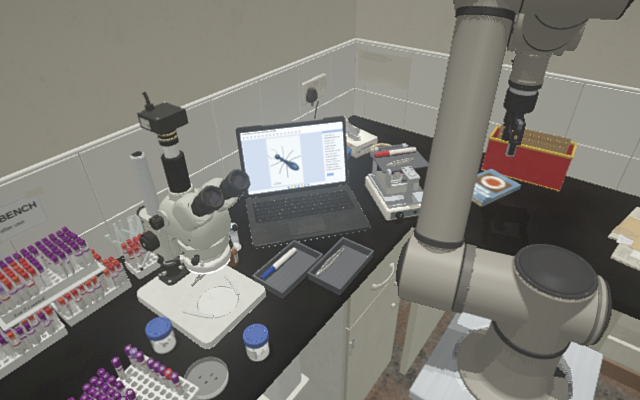

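View pics/side0.png

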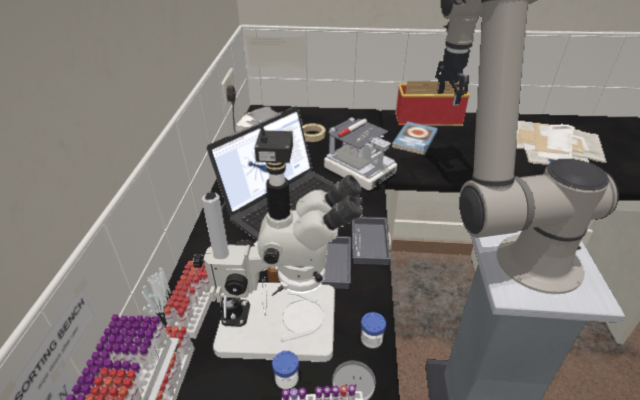

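The scene view shows the mixer at (398,180) with a red marker at (395,152). The marker tray is at (288,268), the forceps tray at (340,264) and a jar at (257,342). In the side view the mixer is at (360,150) and the trays are at (338,262) and (370,240). Next I'll measure these from depth.

```bash
python3 - <<'E'
from h import *
for n in("scene","side"):
    d=dict(np.load(f"{n}0.npz")); P=cloud(d)
    hsv=cv2.cvtColor(d["image"],cv2.COLOR_BGR2HSV)
    box=(slice(130,240),slice(340,440)) if n=="scene" else (slice(105,195),slice(310,410))
    Q=P[box].reshape(-1,3); h=hsv[box].reshape(-1,3)
    m=(Q[:,2]>140)&(Q[:,2]<158)&(h[:,1]<80)
    r=cv2.minAreaRect(Q[m][:,:2].astype(np.float32)); print(n,"plate",m.sum(),np.median(Q[m],0).round(1),r)
    m=(h[:,1]>130)&((h[:,0]<8)|(h[:,0]>172))&(Q[:,2]>140)
    print("red",m.sum(),Q[m].mean(0).round(1),Q[m].min(0).round(),Q[m].max(0).round())
    # trays: points z 15..30
    m=(P[...,2]>19)&(P[...,2]<28)&(hsv[...,2]<120)
    box=(slice(225,310),slice(240,385)) if n=="scene" else (slice(205,300),slice(320,400))
    mm=np.zeros_like(m); mm[box]=m[box]
    k,l,st,c=cv2.connectedComponentsWithStats(mm.astype(np.uint8))
    for i in range(1,k):
        if st[i,4]>40:
            q=P[l==i]; print("tray?",st[i],cv2.minAreaRect(q[:,:2].astype(np.float32)))
    c=d["image"]
    crop=c[130:320,230:440] if n=="scene" else c[100:300,300:420]
    cv2.imwrite(f"pics/{n}crop.png",cv2.resize(crop,None,fx=3,fy=3,interpolation=cv2.INTER_CUBIC))
E
```

```text
scene plate 1192 [ 478.3 -393.3  150. ] ((519.76171875, -412.8139953613281), (198.33982849121094, 286.4851379394531), 68.5070571899414)
red 51 [ 536.4 -387.5  160.8] [ 524. -402.  152.] [ 553. -370.  166.]
tray? [252 238 122  56 749] ((501.32855224609375, 3.7491607666015625), (210.0254364013672, 260.7586975097656), 1.0755550861358643)
side plate 1041 [ 489.  -392.4  150.8] ((482.1370544433594, -397.07763671875), (156.9833221435547, 199.01983642578125), 49.88081741333008)
red 40 [ 541.8 -385.9  162.2] [ 526. -403.  156.] [ 558. -368.  167.]
tray? [352 217  35  18 106] ((460.0483703613281, -99.58204650878906), (118.14826202392578, 62.096351623535156), 22.616729736328125)
tray? [333 237  18  24  72] ((513.6859741210938, 4.259269714355469), (43.3853759765625, 96.81905364990234), 27.600553512573242)
tray? [352 245  38  16 102] ((451.3092041015625, 18.116207122802734), (99.98705291748047, 54.25643539428711), 1.2227585315704346)
tray? [322 281  26   4  42] ((542.5220336914062, 134.44085693359375), (62.80494689941406, 7.578487873077393), 5.192880630493164)
```

View pics/scenecrop.png

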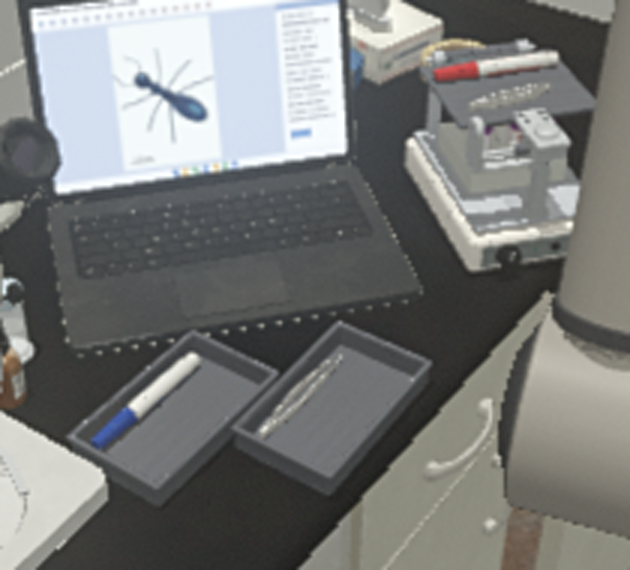

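The crop shows both trays clearly. The marker tray (left) holds a blue marker and the forceps tray (right) holds forceps. On the mixer plate the red/white marker lies behind the small forceps, and the tongue and ball are at about crop (545,130). The brown dropper is at about scene (234,253).

```bash
python3 - <<'E'
from h import *
d=dict(np.load("scene0.npz"))
f=lambda c,z: onplane(d,np.array(c)/3+[230,130],z)
for n,c in(("F",[(340,322),(432,365),(328,490),(235,430)]),("M",[(195,332),(278,373),(160,502),(68,437)])):
    q=f(c,24); print(n,q.round(0)[:,:2].tolist(),np.linalg.norm(q-np.roll(q,-1,0),axis=1).round(),q.mean(0).round())
print("marker",f([(435,73),(558,58)],158).round(),"forc",f([(472,102),(548,88)],154).round(), "obj F",f([(262,432),(340,355)],7).round(),"M",f([(95,443),(198,357)],11).round())
print("dropper",onplane(d,[[234,253]],60).round(), "knob",f([(508,257)],25).round())
w=grab("wrist"); print(np.array(w["tool_from_camera"]).round(3).tolist(),w["K"].tolist()); t=tool();print(t.round(3).tolist())
E
```

```text
F [[499.0, -124.0], [399.0, -124.0], [391.0, 52.0], [492.0, 44.0]] [100. 176. 102. 168.] [445. -38.  24.]
M [[600.0, -33.0], [504.0, -34.0], [491.0, 141.0], [600.0, 133.0]] [ 95. 176. 110. 167.] [549.  52.  24.]
marker [[ 554. -374.  158.]
 [ 467. -477.  158.]] forc [[ 498. -351.  154.]
 [ 449. -420.  154.]] obj F [[ 482.   19.    7.]
 [ 483. -102.    7.]] M [[587. 116.  11.]
 [585. -19.  11.]]
dropper [[668. 127.  60.]] knob [[ 419. -304.   25.]]
[[0.002, -0.951, -0.31, 80.202], [1.0, 0.002, 0.0, -0.256], [0.0, -0.31, 0.951, -141.837], [0.0, 0.0, 0.0, 1.0]] [[285.32648511808094, 0.0, 318.7922283848391], [0.0, 285.32648511808094, 198.4323147240939], [0.0, 0.0, 1.0]]
[[0.915, 0.403, -0.0, 211.533], [0.403, -0.915, 0.001, -480.187], [0.0, -0.001, -1.0, 230.787], [0.0, 0.0, 0.0, 1.0]]
```

{"api": "move_arm", "payload": {"moves": [{"slide":[40,10,-30]},{"slide":[45,11,-30]},{"slide":[45,11,-20]},{"slide":[45,11,-10]},{"slide":[45,11,-10]},{"slide":[34,10,0]},{"delta_rot":[0,0,-0.15]},{"delta_rot":[0,0,-0.15]},{"delta_rot":[0,0,-0.15]},{}]}}

```text
validation failed for argument at $.mo...
```

```bash
python3 - <<'E'
from h import *
print(tool().round(3).tolist()); d=grab("wrist"); cv2.imwrite("pics/w1.png",d["image"]); np.savez("w1.npz",**{k:d[k] for k in("image","depth","T","K","k1")})
E
```

```text
[[0.915, 0.403, -0.0, 211.533], [0.403, -0.915, 0.001, -480.187], [0.0, -0.001, -1.0, 230.787], [0.0, 0.0, 0.0, 1.0]]
```

View pics/w1.png

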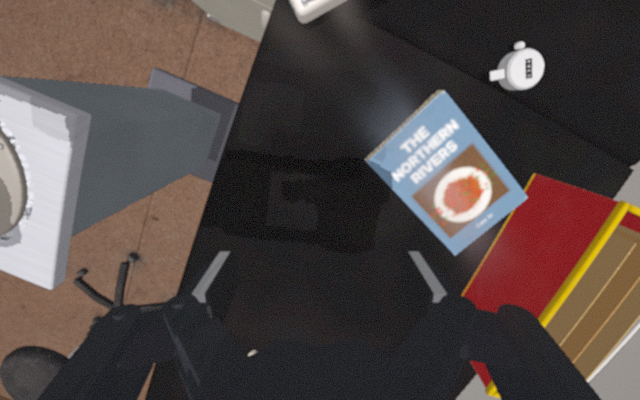

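The move was refused because rows need every field, so this picture is from the start pose and shows only the book and the red box. I'll resend with full rows.

{"api": "move_arm", "payload": {"moves": [{"slide":[40,10,-30],"delta_rot":[0,0,0],"gripper":85},{"slide":[45,11,-30],"delta_rot":[0,0,0],"gripper":85},{"slide":[45,11,-20],"delta_rot":[0,0,0],"gripper":85},{"slide":[45,11,-10],"delta_rot":[0,0,0],"gripper":85},{"slide":[45,11,-10],"delta_rot":[0,0,0],"gripper":85},{"slide":[34,10,0],"delta_rot":[0,0,0],"gripper":85},{"slide":[0,0,0],"delta_rot":[0,0,-0.15],"gripper":85},{"slide":[0,0,0],"delta_rot":[0,0,-0.15],"gripper":85},{"slide":[0,0,0],"delta_rot":[0,0,-0.15],"gripper":85},{"slide":[0,0,0],"delta_rot":[0,0,0],"gripper":85}]}}

```text
time_s: 1.45
tool_pos: [469.8, -436.6, 331.0]
tcp_rot: [0.908, 0.418, -0.0, -0.0]
contact_force: [1.1, 0.0, 0.1]
grip_width: 85.1
grip_force: 0.0
```

```bash
python3 - <<'E'
from h import *
print(tool().round(3).tolist()); d=grab("wrist"); cv2.imwrite("pics/w2.png",d["image"]); np.savez("w2.npz",**{k:d[k] for k in("image","depth","T","K","k1")})
E
```

```text
[[0.65, 0.76, -0.0, 469.826], [0.76, -0.65, 0.0, -436.622], [0.0, -0.001, -1.0, 330.952], [0.0, 0.0, 0.0, 1.0]]
```

View pics/w2.png

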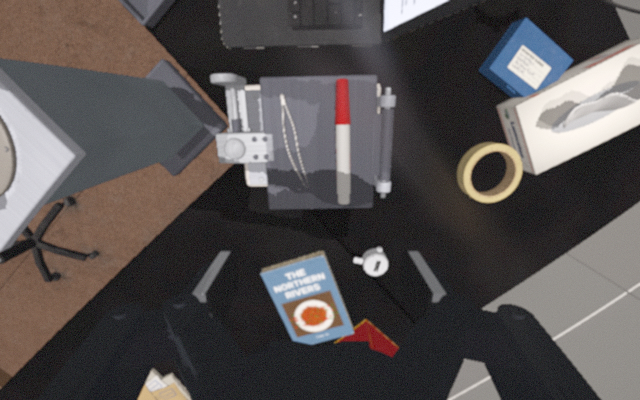

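The view shows the plate spanning (262–378, 75–210), with the marker vertical at u≈343 and the forceps at about (292,137), slightly tilted. The tongue and ball are at about (232,148), the tab at about (225,78), and the hinge rod at u≈386.

```bash
python3 - <<'E'
from h import *
d=dict(np.load("w2.npz")); P=cloud(d); hsv=cv2.cvtColor(d["image"],cv2.COLOR_BGR2HSV)
B=np.zeros((400,640),bool); B[65:220,255:382]=1
pl=B&(abs(P[...,2]-150)<5)&(hsv[...,2]<130)&(hsv[...,2]>60)
pl=cv2.morphologyEx(pl.astype(np.uint8),cv2.MORPH_OPEN,np.ones((5,5)))
c=max(cv2.findContours(pl,cv2.RETR_EXTERNAL,2)[0],key=cv2.contourArea)
q=onplane(d,c[:,0],150)[:,:2].astype(np.float32); print("plate z",np.nanmedian(P[pl>0][:,2]),cv2.minAreaRect(q), "px",cv2.boundingRect(c))
bx=cv2.boxPoints(cv2.minAreaRect(q)); print(bx.round(1).tolist())
# marker: red or bright, forceps bright
I=np.zeros_like(B); I[70:212,264:374]=1
def seg(m,z,n):
    k,l,st,ce=cv2.connectedComponentsWithStats(cv2.morphologyEx(m.astype(np.uint8),cv2.MORPH_CLOSE,np.ones((5,5))))
    i=1+np.argmax(st[1:,4]); m=l==i; v,u=np.nonzero(m); q=onplane(d,np.c_[u,v],z)[:,:2].astype(np.float32)
    print(n,st[i],"depthz med/p90",np.nanmedian(P[m][:,2]).round(1),np.nanpercentile(P[m][:,2],90).round(1),cv2.minAreaRect(q),q.mean(0))
    vx=cv2.fitLine(q,2,0,.01,.01).ravel(); print("   dir",np.degrees(np.arctan2(vx[1],vx[0])).round(2),vx.round(3))
I1=I.copy(); I1[:,:322]=0; seg(I1&((hsv[...,1]>120)|(hsv[...,2]>135)),160,"marker")
I2=I.copy(); I2[:,322:]=0; seg(I2&(hsv[...,2]>135),156,"forceps")
T=np.zeros_like(B); T[60:100,195:245]=1; m=T&(P[...,2]>165); print("tab",m.sum()); 
v,u=np.nonzero(m); print(u.min(),u.max(),v.min(),v.max(),P[m].mean(0),P[m].max(0)[2]); print(cv2.minAreaRect(onplane(d,np.c_[u,v],175)[:,:2].astype(np.float32)))
T=np.zeros_like(B); T[125:170,210:275]=1; m=T&(P[...,2]>152)&(P[...,2]<165); print("tongue",np.nanmedian(P[m],0),cv2.minAreaRect(P[m][:,:2].astype(np.float32)))
E
```

```text
plate z 149.2317943264958 ((478.1033630371094, -395.5462951660156), (148.65835571289062, 83.7152328491211), 50.868446350097656) px (260, 76, 79, 134)
[[398.70001220703125, -426.79998779296875], [463.70001220703125, -479.6000061035156], [557.5, -364.29998779296875], [492.5, -311.5]]
marker [ 322   78   29  126 1724] depthz med/p90 163.4 165.0 ((516.6173095703125, -422.1782531738281), (137.5212860107422, 25.708248138427734), 58.212547302246094) [ 519.2765  -418.12448]
   dir 52.62 [   0.607    0.795  519.277 -418.124]
forceps [ 264   93   54   94 2816] depthz med/p90 149.3 151.5 ((472.3689880371094, -384.0756530761719), (102.44709777832031, 56.40489196777344), 46.39170455932617) [ 480.25604 -370.6632 ]
   dir 33.4 [   0.835    0.55   480.256 -370.663]
tab 221
210 235 74 83 [ 466.77919957 -293.44134737  173.74103543] 177.84683755874948
((467.1928405761719, -294.4438781738281), (8.300088882446289, 24.73043441772461), 48.79019546508789)
tongue [ 421.06546348 -348.82904695  154.05319606] ((428.9937744140625, -356.3764343261719), (22.30047035217285, 46.74134063720703), 50.9427375793457)
```

```bash
cat >> h.py <<'E'
def lineobj(d,m,z,n):
    k,l,st,ce=cv2.connectedComponentsWithStats(cv2.morphologyEx(m.astype(np.uint8),cv2.MORPH_CLOSE,np.ones((7,7))))
    i=1+np.argmax(st[1:,4]); v,u=np.nonzero((l==i)&m); q=onplane(d,np.c_[u,v],z)[:,:2].astype(np.float32)
    vx=cv2.fitLine(q,2,0,.01,.01).ravel(); s=(q-vx[2:])@vx[:2]; t=(q-vx[2:])@np.array([-vx[1],vx[0]])
    mid=vx[2:]+vx[:2]*(s.max()+s.min())/2
    print(n,st[i],"len",np.ptp(s).round(1),"wid",np.ptp(t).round(1),"mid",mid.round(1),"deg",np.degrees(np.arctan2(vx[1],vx[0])).round(1))
E
python3 - <<'E'
from h import *
d=dict(np.load("w2.npz")); P=cloud(d); hsv=cv2.cvtColor(d["image"],cv2.COLOR_BGR2HSV); g=hsv[...,2].astype(int)
print("row",g[137,264:360:2].tolist(), P[140,325:365:2,2].round(0).tolist())
I=np.zeros(g.shape,bool); I[72:212,325:365]=1
lineobj(d,I&((hsv[...,1]>120)|(g>150)),158,"marker")
I=np.zeros(g.shape,bool); I[85:200,272:320]=1
for t in(120,140,160): lineobj(d,I&(g>t),155,"forceps")
E
```

```text
row [160, 164, 197, 201, 166, 134, 133, 136, 136, 138, 187, 148, 138, 136, 132, 168, 193, 136, 136, 135, 135, 134, 137, 136, 119, 118, 118, 112, 111, 116, 112, 117, 118, 119, 118, 108, 163, 207, 217, 224, 222, 214, 196, 131, 118, 119, 116, 115] [150.0, 150.0, 149.0, 149.0, 148.0, 149.0, 163.0, 165.0, 165.0, 165.0, 165.0, 163.0, 160.0, 149.0, 149.0, 150.0, 149.0, 149.0, 150.0, 150.0]
marker [ 335   78   15  125 1543] len 134.9 wid 15.2 mid [ 516.1 -422.7] deg 52.1
forceps [ 272   85   48   89 3769] len 95.4 wid 53.0 mid [ 485.  -375.6] deg 43.7
forceps [ 273   94   32   79 1050] len 87.2 wid 32.1 mid [ 478.  -378.2] deg 61.1
forceps [280  94  25  78 543] len 85.8 wid 15.0 mid [ 478.2 -377.7] deg 60.4
```

```bash
python3 - <<'E'
from h import *
d=dict(np.load("w2.npz")); g=cv2.cvtColor(d["image"],cv2.COLOR_BGR2GRAY)
th=cv2.morphologyEx(g,cv2.MORPH_TOPHAT,np.ones((1,13)))
I=np.zeros(g.shape,bool); I[82:200,276:318]=1
for t in(18,28): lineobj(d,I&(th>t),154,"forceps")
m=(I&(th>18)); print([(v,np.nonzero(m[v])[0][[0,-1]].tolist()) for v in range(84,200,6) if m[v].any()])
cr=d["image"][65:215,205:390]; cv2.imwrite("pics/w2c.png",cv2.resize(cr,None,fx=4,fy=4,interpolation=cv2.INTER_CUBIC))
E
```

```text
forceps [279  93  28  92 934] len 102.1 wid 21.8 mid [ 474.9 -384.1] deg 61.7
forceps [280  94  26  85 683] len 93.7 wid 15.5 mid [ 476.6 -381. ] deg 61.5
[(96, [279, 284]), (102, [280, 285]), (108, [281, 287]), (114, [281, 290]), (120, [281, 292]), (126, [282, 294]), (132, [282, 296]), (138, [284, 297]), (144, [285, 298]), (150, [286, 298]), (156, [288, 300]), (162, [291, 301]), (168, [294, 303]), (174, [297, 306]), (180, [301, 302]), (192, [276, 277])]
```

View pics/w2c.png

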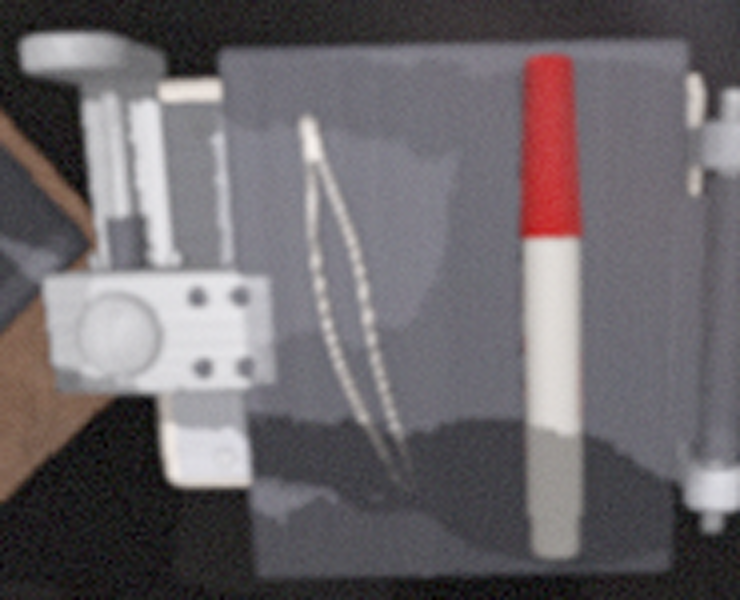

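The crop shows the forceps running from px (282,94) to (306,186), clear of the tongue only at the upper end. The marker sits at px u≈343. The tongue covers crop rows 270–390, so I'll grip the forceps at about crop (330,198).

```bash
cat >> h.py <<'E'
def goto(p,deg):
    """tool-frame shift and turn from present (tool-down) pose to TCP p with tool-x yaw deg"""
    T=tool(); dp=T[:3,:3].T@(np.array(p,float)-T[:3,3]); yaw=np.degrees(np.arctan2(T[1,0],T[0,0]))
    print("slide",dp.round(1),"rotz",np.radians(-(deg-yaw)).round(3),"tilt",T[2].round(3),"pos",T[:3,3].round(1),"yaw",yaw.round(2))
E
python3 - <<'E'
from h import *
d=dict(np.load("w2.npz")); c=lambda *p: onplane(d,np.array(p)/4+[205,65],155)
e=c((308,117),(405,483),(330,198),(345,300)); print(e.round(1)); v=e[0]-e[1]; a=np.degrees(np.arctan2(v[1],v[0])); print(np.linalg.norm(v),a,"grip offset from mid",np.linalg.norm(e[2]-(e[0]+e[1])/2))
goto([e[2][0],e[2][1],200],a)
E
```

```text
[[ 500.1 -341.3  155. ]
 [ 453.7 -433.3  155. ]
 [ 490.6 -360.5  155. ]
 [ 475.5 -383.2  155. ]]
102.97126074795443 63.23893600445227 grip offset from mid 30.158770502857017
slide [ 71.4 -33.7 131. ] rotz -0.242 tilt [ 0.00000e+00 -1.00000e-03 -1.00000e+00  3.31023e+02] pos [ 469.8 -436.6  331. ] yaw 49.37
```

{"api": "move_arm", "payload": {"moves": [{"slide":[24,-11,30],"delta_rot":[0,0,0],"gripper":26},{"slide":[24,-11,40],"delta_rot":[0,0,0],"gripper":26},{"slide":[23.5,-11.5,46],"delta_rot":[0,0,0],"gripper":26},{"slide":[0,0,0],"delta_rot":[0,0,-0.122],"gripper":26},{"slide":[0,0,0],"delta_rot":[0,0,-0.12],"gripper":26},{"slide":[0,0,0],"delta_rot":[0,0,0],"gripper":26}]}}

```text
time_s: 2.25
tool_pos: [490.7, -360.5, 215.3]
tcp_rot: [0.852, 0.524, -0.0, 0.0]
contact_force: [-0.4, 0.5, 0.1]
grip_width: 26.1
grip_force: 0.0
```

```bash
python3 - <<'E'
from h import *
d=grab("wrist"); cv2.imwrite("pics/w3.png",d["image"]); np.savez("w3.npz",**{k:d[k] for k in("image","depth","T","K","k1")}); goto([490.6,-360.5,152],63.2)
E
```

```text
slide [ 0.  -0.2 63.3] rotz -0.001 tilt [ -0.      0.     -1.    215.334] pos [ 490.7 -360.6  215.3] yaw 63.17
```

View pics/w3.png

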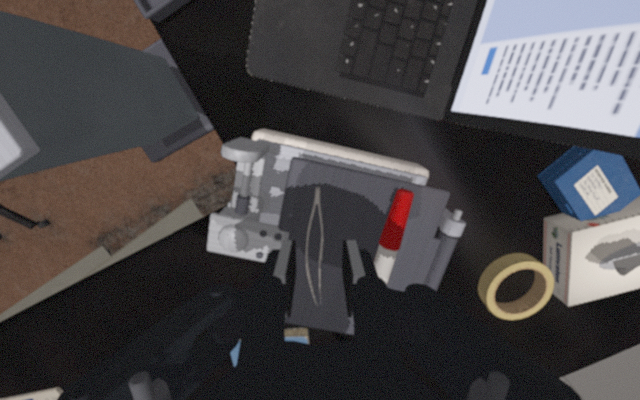

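Here the forceps lies on the tool axis (u≈318, v 188–303), between fingers at u≈285 and 352. The tongue's edge is at about (285,240). I'm descending to grip.

{"api": "move_arm", "payload": {"force": 25, "moves": [{"slide":[0,0,25],"delta_rot":[0,0,0],"gripper":26},{"slide":[0,0,25],"delta_rot":[0,0,0],"gripper":26},{"slide":[0,0,13],"delta_rot":[0,0,0],"gripper":26},{"slide":[0,0,0],"delta_rot":[0,0,0],"gripper":26}]}}

```text
time_s: 2.8
tool_pos: [490.6, -360.5, 151.9]
tcp_rot: [0.851, 0.525, -0.0, -0.0]
contact_force: [-0.7, 0.4, 0.3]
grip_width: 26.0
grip_force: 0.0
```

{"api": "move_arm", "payload": {"moves": [{"slide":[0,0,0],"delta_rot":[0,0,0],"gripper":0},{"slide":[0,0,0],"delta_rot":[0,0,0],"gripper":0},{"slide":[0,0,0],"delta_rot":[0,0,0],"gripper":0},{"slide":[0,0,0],"delta_rot":[0,0,0],"gripper":0}]}}

```text
time_s: 3.3
tool_pos: [491.1, -360.9, 153.2]
tcp_rot: [0.851, 0.526, 0.0, 0.001]
contact_force: [0.6, -0.4, 4.1]
grip_width: 12.1
grip_force: 28.4
```

Gripped at 12 mm. I'm lifting and carrying it over the trays.

{"api": "move_arm", "payload": {"moves": [{"slide":[0,0,-15],"delta_rot":[0,0,0],"gripper":0},{"slide":[0,0,-35],"delta_rot":[0,0,0],"gripper":0},{"slide":[0,0,-50],"delta_rot":[0,0,0],"gripper":0},{"slide":[0,0,-50],"delta_rot":[0,0,0],"gripper":0},{"slide":[20,-12,-27],"delta_rot":[0,0,0],"gripper":0},{"slide":[45,-27,0],"delta_rot":[0,0,0],"gripper":0},{"slide":[50,-30,0],"delta_rot":[0,0,0],"gripper":0},{"slide":[50,-30,0],"delta_rot":[0,0,0],"gripper":0},{"slide":[50,-30,0],"delta_rot":[0,0,0],"gripper":0},{"slide":[52,-30,0],"delta_rot":[0,0,0],"gripper":0}]}}

```text
time_s: 4.55
tool_pos: [467.5, -48.8, 330.2]
tcp_rot: [0.851, 0.525, 0.0, 0.0]
contact_force: [1.9, 0.1, -0.3]
grip_width: 11.9
grip_force: 27.9
```

{"api": "move_arm", "payload": {"moves": [{"slide":[0,0,0],"delta_rot":[0,0,-0.156],"gripper":0},{"slide":[0,0,0],"delta_rot":[0,0,-0.156],"gripper":0},{"slide":[0,0,0],"delta_rot":[0,0,-0.156],"gripper":0},{"slide":[0,0,0],"delta_rot":[0,0,0],"gripper":0}]}}

```text
time_s: 5.05
tool_pos: [467.9, -50.5, 330.0]
tcp_rot: [0.706, 0.708, 0.0, 0.0]
contact_force: [0.6, -0.8, -1.1]
grip_width: 11.6
grip_force: 27.9
```

```bash
python3 - <<'E'
from h import *
d=grab("wrist"); cv2.imwrite("pics/w4.png",d["image"]); np.savez("w4.npz",**{k:d[k] for k in("image","depth","T","K","k1")}); goto([470,-50,330],90)
E
```

```text
slide [ 0.6  2.  -0.2] rotz 0.001 tilt [-0.00000e+00  1.00000e-03 -1.00000e+00  3.29839e+02] pos [468.  -50.6 329.8] yaw 90.05
```

View pics/w4.png

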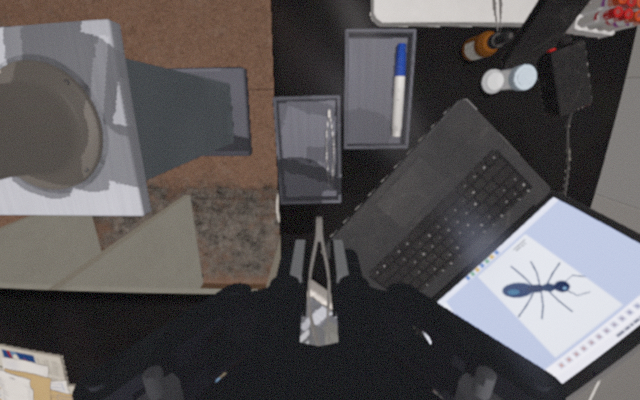

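The view shows the forceps tray at px (275–341, 95–205) and the marker tray at (345–416, 28–150). The held forceps is at u≈318. The dropper is at (480,45) and the vial at (508,79).

```bash
python3 - <<'E'
from h import *
d=dict(np.load("w4.npz")); P=cloud(d); g=cv2.cvtColor(d["image"],cv2.COLOR_BGR2GRAY)
for n,(u0,u1,v0,v1) in dict(F=(270,344,90,210),M=(342,420,24,156)).items():
    B=np.zeros(g.shape,bool); B[v0:v1,u0:u1]=1
    m=cv2.morphologyEx((B&(g>38)&(P[...,2]>-8)&(P[...,2]<34)).astype(np.uint8),cv2.MORPH_OPEN,np.ones((3,3)))
    c=max(cv2.findContours(m,0,2)[0],key=cv2.contourArea)
    print(n,"px",cv2.boundingRect(c),"grey",cv2.minAreaRect(onplane(d,c[:,0],24)[:,:2].astype(np.float32)))
    m=B&(P[...,2]>17)&(P[...,2]<32); v,u=np.nonzero(m)
    print("  rim depth",m.sum(),cv2.minAreaRect(P[m][:,:2].astype(np.float32)), "floor z",np.nanmedian(P[v0+40:v1-40,u0+20:u0+35,2]))
    print("  robust",[np.nanpercentile(P[m][:,k],[1,99]).round(1) for k in(0,1)])
E
```

```text
F px (273, 90, 71, 115) grey ((453.33245849609375, -37.083885192871094), (105.94222259521484, 177.60797119140625), 1.3147335052490234)
  rim depth 1398 ((453.9058837890625, -40.530052185058594), (106.375, 169.25384521484375), 2.1251120567321777) floor z 2.2272971041384153
  robust [array([400.3, 505.9]), array([-124.1,   43.8])]
M px (342, 24, 78, 132) grey ((563.8318481445312, 48.50514221191406), (122.21221160888672, 187.0428466796875), 1.5488998889923096)
  rim depth 1976 ((556.43212890625, 51.59359359741211), (102.702392578125, 169.66481018066406), 0.6981314420700073) floor z 2.2753618034683996
  robust [array([505. , 606.6]), array([-32.9, 135.5])]
```

```bash
python3 - <<'E'
from h import *
d=dict(np.load("w4.npz")); P=cloud(d); g=cv2.cvtColor(d["image"],cv2.COLOR_BGR2GRAY)
for n,c in dict(F=[(275,96),(340,95),(341,203),(280,205)],M=[(345,29),(416,29),(410,149),(345,149)]).items():
    q=onplane(d,c,24); print(n,q[:,:2].round(0).tolist(),q.mean(0).round(1),np.linalg.norm(q-np.roll(q,-1,0),axis=1).round())
hs=cv2.cvtColor(d["image"],cv2.COLOR_BGR2HSV)
B=np.zeros(g.shape,bool); B[35:145,385:412]=1; lineobj(d,B&((g>110)|((hs[...,1]>150)&(hs[...,2]>70))),11,"oldmarker")
B[:]=0; B[100:200,318:338]=1; th=cv2.morphologyEx(g,cv2.MORPH_TOPHAT,np.ones((1,13))); lineobj(d,B&(th>25),7,"oldforceps")
# z profile across rows
for v in(120,150,180): print(v,P[v,268:348:2,2].round(0).tolist()); 
print(P[90,340:422:2,2].round(0).tolist()); print(P[120,268:348:4,0].round(0).tolist(),P[90,340:422:4,0].round(0).tolist())
E
```

```text
F [[403.0, 44.0], [500.0, 45.0], [506.0, -124.0], [405.0, -128.0]] [453.4 -40.9  24. ] [ 97. 170. 101. 172.]
M [[505.0, 134.0], [605.0, 136.0], [612.0, -34.0], [510.0, -35.0]] [557.9  50.2  24. ] [100. 170. 102. 169.]
oldmarker [ 385   38   22  104 1781] len 150.0 wid 34.3 mid [585.1  51.4] deg -84.3
oldforceps [320 109  16  68 412] len 107.7 wid 24.4 mid [486.3 -28.8] deg -87.7
120 [-851.0, -852.0, -848.0, -852.0, 23.0, 12.0, 3.0, 0.0, 1.0, 2.0, 2.0, 2.0, 3.0, -0.0, 2.0, 4.0, 2.0, 2.0, 2.0, 1.0, 2.0, 1.0, 2.0, 2.0, 2.0, 3.0, 3.0, 3.0, 3.0, 1.0, 3.0, 11.0, 1.0, 3.0, 16.0, 26.0, 23.0, -2.0, 26.0, 25.0]
150 [-851.0, -853.0, -850.0, -855.0, 28.0, 27.0, 13.0, 4.0, 2.0, 3.0, 1.0, 4.0, 1.0, 3.0, 2.0, 3.0, 1.0, 1.0, 2.0, 2.0, 4.0, 2.0, 1.0, 3.0, 2.0, 3.0, 3.0, 3.0, 3.0, 10.0, 2.0, 2.0, 3.0, 3.0, 8.0, 26.0, 25.0, -1.0, -1.0, -1.0]
180 [-854.0, -847.0, -850.0, -851.0, -851.0, 24.0, 26.0, 14.0, 1.0, 1.0, 3.0, 3.0, 3.0, 2.0, 1.0, 2.0, 2.0, 2.0, 3.0, 1.0, 4.0, 2.0, 1.0, 3.0, 3.0, 2.0, 2.0, 3.0, 3.0, 2.0, 8.0, 2.0, 1.0, 3.0, 3.0, 26.0, 26.0, -1.0, -2.0, -1.0]
[-1.0, 0.0, 25.0, 25.0, 2.0, 1.0, 3.0, 3.0, 3.0, 2.0, 2.0, 2.0, -0.0, 3.0, 1.0, 1.0, 1.0, 2.0, 1.0, 2.0, 2.0, 4.0, 3.0, 3.0, 3.0, 3.0, 3.0, 13.0, 16.0, 18.0, 18.0, 16.0, 4.0, 13.0, 22.0, 26.0, -1.0, -1.0, -1.0, -1.0, -0.0]
[241.0, 259.0, 403.0, 407.0, 413.0, 419.0, 426.0, 432.0, 439.0, 445.0, 451.0, 458.0, 464.0, 470.0, 477.0, 483.0, 490.0, 495.0, 501.0, 507.0] [501.0, 506.0, 514.0, 520.0, 526.0, 532.0, 539.0, 545.0, 551.0, 557.0, 563.0, 569.0, 576.0, 582.0, 585.0, 590.0, 600.0, 601.0, 615.0, 621.0, 627.0]
```

{"api": "move_arm", "payload": {"moves": [{"slide":[16,-12,20],"delta_rot":[0,0,-0.02],"gripper":0},{"slide":[15.5,-11,50],"delta_rot":[0,0,0],"gripper":0},{"slide":[0,0,60],"delta_rot":[0,0,0],"gripper":0},{"slide":[0,0,60],"delta_rot":[0,0,0],"gripper":0},{"slide":[0,0,50],"delta_rot":[0,0,0],"gripper":0},{"slide":[0,0,35],"delta_rot":[0,0,0],"gripper":0},{"slide":[0,0,20],"delta_rot":[0,0,0],"gripper":0},{"slide":[0,0,15],"delta_rot":[0,0,0],"gripper":0},{"slide":[0,0,8],"delta_rot":[0,0,0],"gripper":0},{"slide":[0,0,0],"delta_rot":[0,0,0],"gripper":0}]}}

```text
time_s: 6.35
tool_pos: [444.6, -19.5, 11.2]
tcp_rot: [0.699, 0.715, -0.0, -0.0]
contact_force: [0.2, 0.1, 0.3]
grip_width: 11.8
grip_force: 27.9
```

{"api": "move_arm", "payload": {"moves": [{"slide":[0,0,2],"delta_rot":[0,0,0],"gripper":0},{"slide":[0,0,2],"delta_rot":[0,0,0],"gripper":0},{"slide":[0,0,0],"delta_rot":[0,0,0],"gripper":0}]}}

```text
time_s: 6.72
tool_pos: [444.7, -19.5, 7.4]
tcp_rot: [0.699, 0.715, 0.0, 0.0]
contact_force: [-1.3, 0.4, -0.2]
grip_width: 11.7
grip_force: 27.9
```

{"api": "move_arm", "payload": {"moves": [{"slide":[0,0,1],"delta_rot":[0,0,0],"gripper":0},{"slide":[0,0,1],"delta_rot":[0,0,0],"gripper":0},{"slide":[0,0,0],"delta_rot":[0,0,0],"gripper":0}]}}

```text
time_s: 7.1
tool_pos: [444.8, -19.5, 6.1]
tcp_rot: [0.699, 0.716, 0.0, 0.0]
contact_force: [-1.7, 0.9, 11.4]
grip_width: 11.8
grip_force: 29.1
```

Contact at z=6. I'll release, go straight up, then go back to the marker.

{"api": "move_arm", "payload": {"moves": [{"slide":[0,0,-1],"delta_rot":[0,0,0],"gripper":20},{"slide":[0,0,0],"delta_rot":[0,0,0],"gripper":24},{"slide":[0,0,0],"delta_rot":[0,0,0],"gripper":24},{"slide":[0,0,-15],"delta_rot":[0,0,0],"gripper":24},{"slide":[0,0,-40],"delta_rot":[0,0,0],"gripper":24},{"slide":[0,0,-60],"delta_rot":[0,0,0],"gripper":24},{"slide":[0,0,-60],"delta_rot":[0,0,0],"gripper":24},{"slide":[0,0,-60],"delta_rot":[0,0,0],"gripper":24},{"slide":[-40,0,-40],"delta_rot":[0,0,0],"gripper":24},{"slide":[-50,0,-10],"delta_rot":[0,0,0],"gripper":24}]}}

```text
time_s: 8.35
tool_pos: [447.7, -110.1, 294.4]
tcp_rot: [0.698, 0.716, 0.001, 0.003]
contact_force: [0.1, 0.6, -0.5]
grip_width: 23.7
grip_force: 0.0
```

```bash
python3 - <<'E'
from h import *
d=grab("wrist"); P=cloud(d); g=cv2.cvtColor(d["image"],cv2.COLOR_BGR2GRAY)
from itertools import product
K=d["K"]; 
# tray region in world by depth -> top-hat lines
th=cv2.morphologyEx(g,cv2.MORPH_TOPHAT,np.ones((1,13)))
for n,(a,b) in dict(new=(415,470),old=(470,500)).items():
    B=(P[...,0]>a)&(P[...,0]<b)&(P[...,1]>-118)&(P[...,1]<38)&(P[...,2]<18)&(P[...,2]>-5)
    try: lineobj(d,B&(th>22),7,n)
    except Exception as e: print(n,e,B.sum())
goto([516.1,-422.7,330],52.1)
cv2.imwrite("pics/w5.png",d["image"])
E
```

```text
new [312  82  11  69 420] len 95.7 wid 15.1 mid [445.1 -46.3] deg -89.0
old [340  66  11  85 679] len 116.8 wid 14.8 mid [486.6 -34.6] deg -87.9
slide [-308.5   61.5  -33.9] rotz 0.684 tilt [-6.00000e-03  4.00000e-03 -1.00000e+00  2.93998e+02] pos [ 447.8 -115.9  294. ] yaw 91.29
```

The forceps lies in its tray at (445,-46). Now the marker.

{"api": "move_arm", "payload": {"moves": [{"slide":[-40,8,-6],"delta_rot":[0,0,0],"gripper":34},{"slide":[-56,11,-10],"delta_rot":[0,0,0],"gripper":34},{"slide":[-56,11,-10],"delta_rot":[0,0,0],"gripper":34},{"slide":[-56,11,0],"delta_rot":[0,0,0],"gripper":34},{"slide":[-56,11,0],"delta_rot":[0,0,0],"gripper":34},{"slide":[-44.5,9.5,0],"delta_rot":[0,0,0],"gripper":34},{"slide":[0,0,15],"delta_rot":[0,0,0.171],"gripper":34},{"slide":[0,0,25],"delta_rot":[0,0,0.171],"gripper":34},{"slide":[0,0,25],"delta_rot":[0,0,0.171],"gripper":34},{"slide":[0,0,25],"delta_rot":[0,0,0.171],"gripper":34}]}}

```text
time_s: 9.65
tool_pos: [515.5, -416.0, 225.7]
tcp_rot: [0.899, 0.437, -0.0, -0.001]
contact_force: [0.5, 1.2, -0.5]
grip_width: 33.8
grip_force: 0.0
```

```bash
python3 - <<'E'
from h import *
d=grab("wrist"); P=cloud(d); hsv=cv2.cvtColor(d["image"],cv2.COLOR_BGR2HSV)
B=(abs(P[...,0]-516)<70)&(abs(P[...,1]+423)<80)&(P[...,2]>154)&(P[...,2]<170)
lineobj(d,B,158,"marker")
B&=(hsv[...,1]>130); v,u=np.nonzero(B); print("red",B.sum(),onplane(d,np.c_[u,v],158).mean(0).round(1),(u.min(),u.max(),v.min(),v.max()))
goto([516.1,-422.7,154],52.1)
E
```

```text
marker [ 314  132   22  163 3036] len 138.0 wid 16.1 mid [ 514.9 -424. ] deg 51.8
red 1156 [ 542.7 -389.1  158. ] (np.int64(314), np.int64(335), np.int64(132), np.int64(195))
slide [-5.1  6.6 67.6] rotz -0.011 tilt [ 1.00000e-03 -8.00000e-03 -1.00000e+00  2.21685e+02] pos [ 514.5 -414.9  221.7] yaw 51.47
```

{"api": "move_arm", "payload": {"moves": [{"slide":[-5,6,20],"delta_rot":[0,0,-0.01],"gripper":34},{"slide":[0,0,0],"delta_rot":[0,0,0],"gripper":34},{"slide":[0,0,0],"delta_rot":[0,0,0],"gripper":34}]}}

```text
time_s: 10.07
tool_pos: [517.6, -424.3, 208.0]
tcp_rot: [0.896, 0.445, 0.0, 0.001]
contact_force: [-0.1, 0.1, 0.2]
grip_width: 34.0
grip_force: 0.0
```

```bash
python3 - <<'E'
from h import *
goto([515.6,-423.2,154],52)
E
```

```text
slide [-0.3 -2.3 54. ] rotz 0.014 tilt [-0.00000e+00  1.00000e-03 -1.00000e+00  2.07964e+02] pos [ 517.6 -424.3  208. ] yaw 52.82
```

{"api": "move_arm", "payload": {"moves": [{"slide":[0,-2,20],"delta_rot":[0,0,0.012],"gripper":34},{"slide":[0,0,20],"delta_rot":[0,0,0],"gripper":34},{"slide":[0,0,13],"delta_rot":[0,0,0],"gripper":34},{"slide":[0,0,0],"delta_rot":[0,0,0],"gripper":34},{"slide":[0,0,0],"delta_rot":[0,0,0],"gripper":0},{"slide":[0,0,0],"delta_rot":[0,0,0],"gripper":0},{"slide":[0,0,0],"delta_rot":[0,0,0],"gripper":0},{"slide":[0,0,0],"delta_rot":[0,0,0],"gripper":0}]}}

```text
time_s: 11.08
tool_pos: [516.2, -423.2, 155.5]
tcp_rot: [0.899, 0.439, 0.0, 0.001]
contact_force: [-0.2, -0.3, 5.2]
grip_width: 14.5
grip_force: 25.0
```

{"api": "move_arm", "payload": {"moves": [{"slide":[0,0,-15],"delta_rot":[0,0,0],"gripper":0},{"slide":[0,0,-40],"delta_rot":[0,0,0],"gripper":0},{"slide":[0,0,-60],"delta_rot":[0,0,0],"gripper":0},{"slide":[15,-15,-50],"delta_rot":[0,0,0],"gripper":0},{"slide":[38,-38,0],"delta_rot":[0,0,0],"gripper":0},{"slide":[42,-42,0],"delta_rot":[0,0,0],"gripper":0},{"slide":[42,-42,0],"delta_rot":[0,0,0],"gripper":0},{"slide":[42,-42,0],"delta_rot":[0,0,0],"gripper":0},{"slide":[42,-42,0],"delta_rot":[0,0,0],"gripper":0},{"slide":[40,-40,0],"delta_rot":[0,0,0],"gripper":0}]}}

```text
time_s: 12.32
tool_pos: [469.6, -54.6, 320.1]
tcp_rot: [0.899, 0.439, 0.0, 0.0]
contact_force: [1.2, -0.1, 0.3]
grip_width: 14.4
grip_force: 24.5
```

{"api": "move_arm", "payload": {"moves": [{"slide":[0,0,0],"delta_rot":[0,0,-0.17],"gripper":0},{"slide":[0,0,0],"delta_rot":[0,0,-0.17],"gripper":0},{"slide":[0,0,0],"delta_rot":[0,0,-0.17],"gripper":0},{"slide":[0,0,0],"delta_rot":[0,0,-0.17],"gripper":0},{"slide":[0,0,0],"delta_rot":[0,0,0],"gripper":0}]}}

```text
time_s: 12.95
tool_pos: [470.2, -56.4, 319.8]
tcp_rot: [0.701, 0.713, 0.0, 0.0]
contact_force: [0.5, 1.1, 0.2]
grip_width: 14.3
grip_force: 24.5
```

```bash
python3 - <<'E'
from h import *
goto([549.5,42,60],91)
E
```

```text
slide [ 97.1  80.8 259.8] rotz -0.001 tilt [ -0.      0.     -1.    319.827] pos [470.2 -56.4 319.8] yaw 90.95
```

{"api": "move_arm", "payload": {"moves": [{"slide":[0,0,30],"delta_rot":[0,0,0],"gripper":0},{"slide":[0,0,55],"delta_rot":[0,0,0],"gripper":0},{"slide":[25,20,50],"delta_rot":[0,0,0],"gripper":0},{"slide":[36,30,30],"delta_rot":[0,0,0],"gripper":0},{"slide":[36,31,25],"delta_rot":[0,0,0],"gripper":0},{"slide":[0,0,40],"delta_rot":[0,0,0],"gripper":0},{"slide":[0,0,35],"delta_rot":[0,0,0],"gripper":0},{"slide":[0,0,25],"delta_rot":[0,0,0],"gripper":0},{"slide":[0,0,14],"delta_rot":[0,0,0],"gripper":0},{"slide":[0,0,0],"delta_rot":[0,0,0],"gripper":0}]}}

```text
time_s: 14.2
tool_pos: [549.3, 41.9, 14.8]
tcp_rot: [0.701, 0.713, -0.0, -0.0]
contact_force: [0.6, 0.4, 0.3]
grip_width: 14.4
grip_force: 24.5
```

{"api": "move_arm", "payload": {"moves": [{"slide":[0,0,3],"delta_rot":[0,0,0],"gripper":0},{"slide":[0,0,2.5],"delta_rot":[0,0,0],"gripper":0},{"slide":[0,0,0],"delta_rot":[0,0,0],"gripper":0}]}}

```text
time_s: 14.58
tool_pos: [549.7, 41.9, 10.1]
tcp_rot: [0.701, 0.713, 0.0, 0.0]
contact_force: [-0.1, 0.7, -0.1]
grip_width: 14.2
grip_force: 24.5
```

{"api": "move_arm", "payload": {"moves": [{"slide":[0,0,1.5],"delta_rot":[0,0,0],"gripper":0},{"slide":[0,0,1.5],"delta_rot":[0,0,0],"gripper":0},{"slide":[0,0,0],"delta_rot":[0,0,0],"gripper":0}]}}

```text
time_s: 14.95
tool_pos: [549.9, 41.9, 8.4]
tcp_rot: [0.701, 0.713, 0.0, 0.001]
contact_force: [-4.4, -0.2, 13.6]
grip_width: 14.5
grip_force: 26.1
```

{"api": "move_arm", "payload": {"moves": [{"slide":[0,0,-1],"delta_rot":[0,0,0],"gripper":22},{"slide":[0,0,0],"delta_rot":[0,0,0],"gripper":26},{"slide":[0,0,0],"delta_rot":[0,0,0],"gripper":26},{"slide":[0,0,-15],"delta_rot":[0,0,0],"gripper":26},{"slide":[0,0,-40],"delta_rot":[0,0,0],"gripper":26},{"slide":[0,0,-60],"delta_rot":[0,0,0],"gripper":26},{"slide":[-35,-25,-40],"delta_rot":[0,0,0],"gripper":30},{"slide":[-40,-25,-40],"delta_rot":[0,0,0],"gripper":30},{"slide":[-40,-25,-50],"delta_rot":[0,0,0],"gripper":30},{"slide":[0,0,-40],"delta_rot":[0,0,0],"gripper":30}]}}

```text
time_s: 16.2
tool_pos: [477.4, -72.7, 291.2]
tcp_rot: [0.702, 0.712, 0.0, 0.001]
contact_force: [1.2, -0.1, 0.6]
grip_width: 29.8
grip_force: 0.0
```

{"api": "move_arm", "payload": {"moves": [{"slide":[0,0,0],"delta_rot":[0,0,0],"gripper":30},{"slide":[0,0,0],"delta_rot":[0,0,0],"gripper":30}]}}

```text
time_s: 16.45
tool_pos: [478.4, -70.4, 288.1]
tcp_rot: [0.701, 0.713, -0.0, -0.0]
contact_force: [0.7, 0.1, -0.6]
grip_width: 29.9
grip_force: 0.0
```

```bash
python3 - <<'E'
from h import *
d=grab("wrist"); P=cloud(d); g=cv2.cvtColor(d["image"],cv2.COLOR_BGR2GRAY); hs=cv2.cvtColor(d["image"],cv2.COLOR_BGR2HSV)
B=(P[...,0]>515)&(P[...,0]<572)&(P[...,1]>-25)&(P[...,1]<128)&(P[...,2]<30)&(P[...,2]>9)
lineobj(d,B,11,"new marker"); print(np.nanmedian(P[B][:,2]))
th=cv2.morphologyEx(g,cv2.MORPH_TOPHAT,np.ones((1,13)))
B=(P[...,0]>415)&(P[...,0]<470)&(P[...,1]>-118)&(P[...,1]<38)&(P[...,2]<18)&(P[...,2]>-5)
lineobj(d,B&(th>22),7,"new forceps")
cv2.imwrite("pics/w6.png",d["image"])
# tab target from first good view
D=-39.3; 
print("q",np.round(manip.read_state()["q"],3)); goto([420,-250,320],91)
E
```

```text
new marker [ 365   28   15  105 1132] len 135.0 wid 15.9 mid [550.3  42.8] deg -89.0
16.300274001765047
new forceps [291 110  13  65 526] len 93.5 wid 16.1 mid [445.9 -43.3] deg -87.3
q [-0.305  0.226  1.53  -0.     1.388 -0.323]
slide [-178.6  -61.6  -32.6] rotz 0.001 tilt [ 1.00000e-03 -2.00000e-03 -1.00000e+00  2.87428e+02] pos [478.2 -70.3 287.4] yaw 91.05
```

View pics/w6.png

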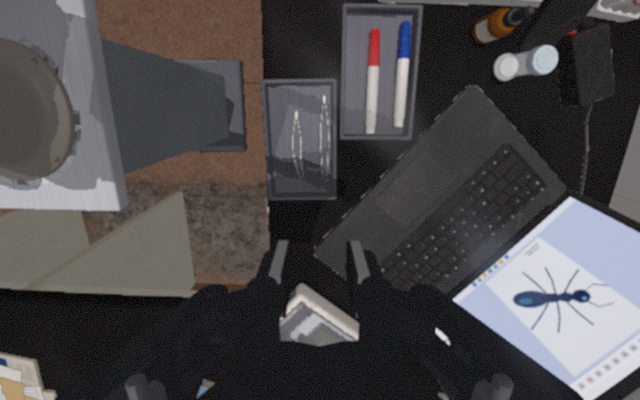

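Both items lie flat in their trays: the marker at px (372,80) in the marker tray and the forceps at (297,145) in the forceps tray. Neighbours look untouched. Next is the tab.

{"api": "move_arm", "payload": {"moves": [{"slide":[-45,-4,-10],"delta_rot":[0,0,0],"gripper":40},{"slide":[-57,-6,0],"delta_rot":[0,0,0],"gripper":40},{"slide":[-57,-6,0],"delta_rot":[0,0,0],"gripper":40},{"slide":[-56,-6,0],"delta_rot":[0,0,0],"gripper":40},{"slide":[0,0,0],"delta_rot":[0,0,-0.173],"gripper":40},{"slide":[0,0,0],"delta_rot":[0,0,-0.173],"gripper":40},{"slide":[0,0,0],"delta_rot":[0,0,-0.173],"gripper":40},{"slide":[0,0,0],"delta_rot":[0,0,-0.173],"gripper":40},{"slide":[0,0,0],"delta_rot":[0,0,-0.173],"gripper":40},{"slide":[0,0,0],"delta_rot":[0,0,0],"gripper":40}]}}

```text
time_s: 17.75
tool_pos: [460.6, -285.4, 296.9]
tcp_rot: [0.338, 0.941, 0.0, -0.001]
contact_force: [-0.4, -0.5, -0.2]
grip_width: 40.3
grip_force: 0.0
```

{"api": "move_arm", "payload": {"moves": [{"slide":[0,0,15],"delta_rot":[0,0,0],"gripper":40},{"slide":[0,0,0],"delta_rot":[0,0,0],"gripper":40}]}}

```text
time_s: 18.0
tool_pos: [460.0, -285.4, 281.1]
tcp_rot: [0.338, 0.941, 0.001, -0.002]
contact_force: [-0.1, 1.0, -0.4]
grip_width: 39.9
grip_force: 0.0
```

```bash
python3 - <<'E'
from h import *
d=grab("wrist"); P=cloud(d); cv2.imwrite("pics/w7.png",d["image"]); np.savez("w7.npz",**{k:d[k] for k in("image","depth","T","K","k1")})
m=(np.hypot(P[...,0]-467,P[...,1]+294)<25)&(P[...,2]>162)&(P[...,2]<182); v,u=np.nonzero(m)
print(m.sum(),u.min(),u.max(),v.min(),v.max(),np.nanmax(P[m][:,2]),P[m].mean(0)); print(cv2.minAreaRect(P[m][:,:2].astype(np.float32)))
mt=m&(P[...,2]>172); v,u=np.nonzero(mt); print(mt.sum(),cv2.minAreaRect(P[mt][:,:2].astype(np.float32)))
m=(np.hypot(P[...,0]-495,P[...,1]+410)<85)&(abs(P[...,2]-150)<4); print("plate",cv2.minAreaRect(P[m][:,:2].astype(np.float32)))
goto([467,-294,150],140.5)
E
```

```text
213 313 320 189 216 177.37618453191624 [ 463.64390698 -289.88913254  173.25793099]
((465.50726318359375, -291.4619140625), (6.632272720336914, 24.910282135009766), 50.62704849243164)
156 ((465.7183837890625, -291.6191101074219), (6.54917049407959, 19.929214477539062), 50.68967819213867)
plate ((490.295166015625, -393.94293212890625), (169.77157592773438, 135.1366729736328), 16.159719467163086)
slide [-10.8  -2.2 132. ] rotz 0.0 tilt [ 2.00000e-03 -0.00000e+00 -1.00000e+00  2.82054e+02] pos [ 460.3 -285.7  282.1] yaw 140.52
```

View pics/w7.png

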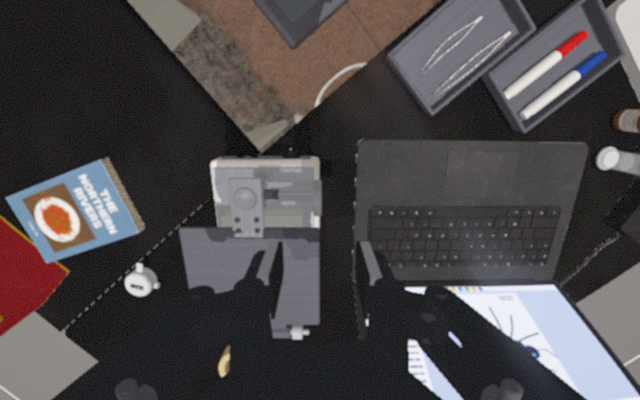

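In this view the tab is at px u 313–320, v 189–216, right between the fingers. The coupling is at (245,195), and both items lie flat in their trays. I'm descending on the tab.

{"api": "move_arm", "payload": {"force": 60, "moves": [{"slide":[-8.7,-1.6,20],"delta_rot":[0,0,0],"gripper":34},{"slide":[0,0,35],"delta_rot":[0,0,0],"gripper":34},{"slide":[0,0,30],"delta_rot":[0,0,0],"gripper":34},{"slide":[0,0,20],"delta_rot":[0,0,0],"gripper":34},{"slide":[0,0,15],"delta_rot":[0,0,0],"gripper":34},{"slide":[0,0,12],"delta_rot":[0,0,0],"gripper":34},{"slide":[0,0,0],"delta_rot":[0,0,0],"gripper":34},{"slide":[0,0,0],"delta_rot":[0,0,0],"gripper":34}]}}

```text
time_s: 19.05
tool_pos: [466.8, -293.1, 152.0]
tcp_rot: [0.337, 0.941, -0.0, 0.001]
contact_force: [0.7, -0.3, -0.1]
grip_width: 33.7
grip_force: 0.0
```

{"api": "move_arm", "payload": {"moves": [{"slide":[0,0,3],"delta_rot":[0,0,0],"gripper":34},{"slide":[0,0,0],"delta_rot":[0,0,0],"gripper":0},{"slide":[0,0,0],"delta_rot":[0,0,0],"gripper":0},{"slide":[0,0,0],"delta_rot":[0,0,0],"gripper":0},{"slide":[0,0,0],"delta_rot":[0,0,0],"gripper":0}]}}

```text
time_s: 19.68
tool_pos: [466.4, -293.0, 148.5]
tcp_rot: [0.337, 0.941, -0.0, 0.0]
contact_force: [-1.1, -0.9, 2.0]
grip_width: 7.1
grip_force: 62.4
```

{"api": "move_arm", "payload": {"moves": [{"slide":[0,5,0],"delta_rot":[0,0,0],"gripper":0},{"slide":[0,5,0],"delta_rot":[0,0,0],"gripper":0},{"slide":[0,4.5,0],"delta_rot":[0,0,0],"gripper":0},{"slide":[0,0,0],"delta_rot":[0,0,0],"gripper":0},{"slide":[0,0,0],"delta_rot":[0,0,0],"gripper":0}]}}

```text
time_s: 20.3
tool_pos: [474.8, -282.7, 148.4]
tcp_rot: [0.337, 0.941, -0.001, -0.0]
contact_force: [-6.2, -6.3, 2.9]
grip_width: 6.7
grip_force: 62.4
```

{"api": "move_arm", "payload": {"moves": [{"slide":[0,2,0],"delta_rot":[0,0,0],"gripper":0},{"slide":[0,0,0],"delta_rot":[0,0,0],"gripper":0},{"slide":[0,0,0],"delta_rot":[0,0,0],"gripper":0}]}}

```text
time_s: 20.68
tool_pos: [475.9, -281.4, 148.4]
tcp_rot: [0.337, 0.941, -0.001, -0.0]
contact_force: [-6.6, -5.6, 2.7]
grip_width: 6.9
grip_force: 62.4
```

{"api": "move_arm", "payload": {"moves": [{"slide":[-0.2,0,-6.8],"delta_rot":[0,0.04,0],"gripper":0},{"slide":[0,0,0],"delta_rot":[0,0,0],"gripper":0},{"slide":[-0.2,0,-6.8],"delta_rot":[0,0.04,0],"gripper":0},{"slide":[0,0,0],"delta_rot":[0,0,0],"gripper":0}]}}

```text
time_s: 21.18
tool_pos: [476.3, -281.9, 161.6]
tcp_rot: [0.337, 0.941, 0.012, -0.039]
contact_force: [-7.4, -7.4, -0.3]
grip_width: 6.7
grip_force: 61.9
```

The latch is clear and the plate is rising freely, so I'm continuing along the arc.

{"api": "move_arm", "payload": {"moves": [{"slide":[-0.2,0,-6.8],"delta_rot":[0,0.04,0],"gripper":0},{"slide":[-0.2,0,-6.8],"delta_rot":[0,0.04,0],"gripper":0},{"slide":[-0.2,0,-6.8],"delta_rot":[0,0.04,0],"gripper":0},{"slide":[-0.2,0,-6.8],"delta_rot":[0,0.04,0],"gripper":0},{"slide":[-0.2,0,-6.8],"delta_rot":[0,0.04,0],"gripper":0},{"slide":[-0.2,0,-6.8],"delta_rot":[0,0.04,0],"gripper":0},{"slide":[-0.2,0,-6.8],"delta_rot":[0,0.04,0],"gripper":0},{"slide":[-0.2,0,-6.8],"delta_rot":[0,0.04,0],"gripper":0},{"slide":[-0.2,0,-6.8],"delta_rot":[0,0.04,0],"gripper":0},{"slide":[0,0,0],"delta_rot":[0,0,0],"gripper":0}]}}

```text
time_s: 22.42
tool_pos: [488.6, -292.2, 220.2]
tcp_rot: [0.33, 0.918, 0.072, -0.207]
contact_force: [-8.7, -5.3, 1.9]
grip_width: 6.9
grip_force: 62.1
```

{"api": "move_arm", "payload": {"moves": [{"slide":[-0.2,0,-6.8],"delta_rot":[0,0.04,0],"gripper":0},{"slide":[-0.2,0,-6.8],"delta_rot":[0,0.04,0],"gripper":0},{"slide":[0,0,0],"delta_rot":[0,0,0],"gripper":0},{"slide":[0,0,0],"delta_rot":[0,0,0],"gripper":0},{"slide":[0,0,0],"delta_rot":[0,0,0],"gripper":0},{"slide":[0,0,0],"delta_rot":[0,0,0],"gripper":0}]}}

```text
time_s: 23.18
tool_pos: [493.6, -296.1, 232.3]
tcp_rot: [0.327, 0.909, 0.085, -0.243]
contact_force: [-7.7, -5.2, 0.4]
grip_width: 7.1
grip_force: 62.0
```

```bash
python3 - <<'E'
from h import *
T=tool(); tilt=np.arccos(-T[2,2]); gp=T[:3,3]-19*T[:3,2]; print("tilt",tilt,"grip pt",gp.round(1),"q",np.round(manip.read_state()["q"],2),"v",np.round(manip.read_state()["joint_vel"],3))
d=grab("side"); P=cloud(d)
o=np.array([494,-410]); X=np.array([.774,-.633]); Y=np.array([.633,.774])
rel=P[...,:2]-o; x=rel@X; y=rel@Y
m=(abs(y)<70)&(x>-50)&(x<60)&(P[...,2]>148)&(P[...,2]<225)&(y<45); c=np.polyfit(x[m],P[...,2][m],1); print("plate slope",m.sum(),np.arctan(-c[0]))
cv2.imwrite("pics/s8.png",cv2.resize(d["image"][60:260,270:430],None,fx=3,fy=3))
E
```

```text
tilt 0.5212765748479757 grip pt [ 500.9 -302.1  248.8] q [-0.68  0.77  0.89  0.    2.   -1.56] v [ 0.001 -0.001  0.001 -0.002 -0.     0.   ]
plate slope 133 0.47420586163462103
```

View pics/s8.png

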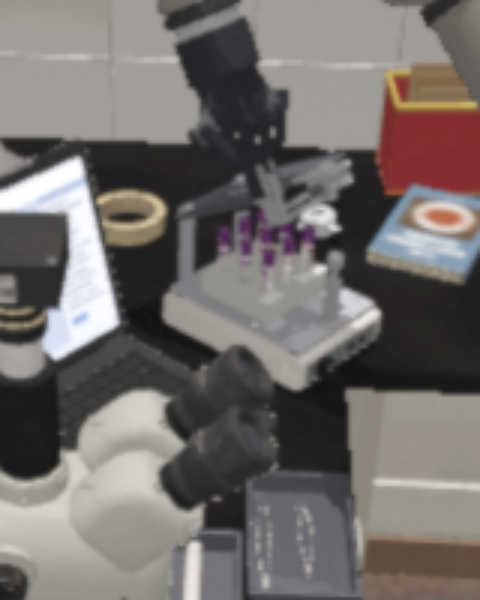

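The crop shows the plate open and clear of the ball post at about (335,275), with the fingers still gripping the tab. The grip point is up about 81 mm and the arm is still, so I'm handing in.

```bash
python3 -c "
from bench import workorder
print(workorder.sign_off())"
```

```text
the job is handed in; nothing more can be done
None
```

I laid the forceps and marker flat in their trays, released the latch and lifted the tab about 81 mm. The arm is still gripping it with the plate held up, and I handed the job in at about 23 s; the sign-off gave no verdict.

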